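# Jack the sagging work plate level and hold it

## Task

The plate that carries the clamped crystal sags at its tabbed edge. Set the small lever jack flat on the bench with its round saddle centred under the lift pad of that tab (the boss on top of the tab marks it), work the handle fully down as a trial stroke and let it come fully up again, then press the handle fully down once more so that the plate is lifted level. Finish while holding the handle down, the plate carried by the jack alone, and leave the tumbler, the bottle and the glass blank where they stand.

Things in the scene. Friction and masses are not known exactly. Their poses are not given: they have to be found in the camera images.
- stand: Fixed stand of the tilting plate; its place varies. Origin on the bench below the lift pad's centre; +y points from the lift pad towards the plate and its hinge, z up. Its foot (240 mm wide, 14 mm high) begins 80 mm from the origin along +y; two round rest posts stand at 92 mm, 80 mm either side. Below the tab the bench is free.
- plate: Aluminium plate, 200 x 205 x 10 mm, a 104 mm tall crystal fixed on it (1.1 kg in all, varies by a third), hinged on the stand along its far edge. Origin on the hinge line, 250 mm from the lift pad along the stand's +y, 115 mm above the bench; z square to the plate. Starts tilted 0.09 rad, low at the tab; level when the lift pad's underside is 102 mm above the bench; can rise 0.03 rad more.
- lift_pad (a point): Centre of the underside of the lift pad, a rubber disc 28 mm across, 8 mm thick, below the plate's tab (50 mm wide, ending 19 mm beyond the pad's centre, away from the plate). About 80 mm above the bench at the start. On top of the tab, over the same point, is a steel boss 20 mm across, 6 mm high, its top 24 mm above this point.
- jack: Loose lever jack, 0.8 kg: flat steel base 90 mm wide (x), 315 mm long (y -190 to +125 mm), 12 mm thick, with pump block, saddle and handle. Origin in the underside below the pump block's middle; +y to the saddle, -y to the handle, z up. The pump block, 40 mm wide (x), 50 mm long (y), top 85 mm above the bench, is the place to grip it, across x, to carry it just off the bench or slide it.
- jack_grip (a point): Middle of the pump block, 55 mm above the underside of the jack.
- saddle_top (a point): Centre of the top of the saddle, a flat round steel disc 56 mm across, 90 mm along the jack's +y from its origin; 65 mm above the bench with the handle up, 105 mm with the handle fully down.
- handle_pad (a point): Centre of the top face of the flat rubber pad (60 mm in x, 50 mm long, 10 mm thick) at the handle's free end, 130 mm from the handle's hinge, which lies 36 mm along the jack's -y from its origin, 55 mm up. Handle up: pad sloped, about 110 mm above the bench. Fully down: level, 60 mm above the bench, 166 mm along -y from the jack's origin. Press it from above.
- handle (a joint): Angle of the jack handle, rad: 0 up (as it starts), 0.40 fully down at its stop. The saddle rises 10 mm per 0.1 rad. A spring and the load bring the handle up by themselves, in about a second, when it is let go; holding it down takes about 5 to 10 N at the pad.
- tumbler: Bystander: glass tumbler, 72 mm across, 95 mm high, origin under its centre. Leave it.
- bottle: Bystander: clear bottle with a cap, 62 mm across, 170 mm high, origin under its centre. Leave it.
- blank: Bystander: rectangular glass blank, 45 x 90 x 45 mm high, origin under its centre. Leave it.

How it is judged:
On the way, in this order (a step that is already met when the one before it is completed fails the run):
1. the jack stands flat on the bench, handle up, its saddle centred under the lift pad (within 14 mm) (horizontal distance between saddle_top and lift_pad below 0.014 m and angle between jack's own z axis and vertical below 0.04 rad and height (world z) of jack below 0.004 m and value of joint handle below 0.08 rad), for 0.2 s.
2. trial stroke: the handle is pushed fully down (over 0.34 rad) and the jack lifts the plate (value of joint handle above 0.34 rad and contact force between jack and plate above 1 N), for 0.1 s.
3. the handle has come up again (under 0.08 rad) (value of joint handle below 0.08 rad), for 0.1 s.
At the end, for the whole second after the job is handed in: The robot is still holding the handle down (over 0.34 of its 0.40 rad), the plate is level within 0.03 rad and still, carried by the jack (over 1 N) and not touched by the robot, the saddle is within 14 mm of the lift pad's centre, and the jack stands flat on the bench (all of step 2 and contact force between any of the fingers, the arm and jack above 1 N and angle between plate's own z axis and vertical below 0.03 rad and contact force between each of the fingers, the arm and plate below 0.3 N and horizontal distance between saddle_top and lift_pad below 0.014 m and angle between jack's own z axis and vertical below 0.04 rad and height (world z) of jack below 0.004 m and linear speed of plate below 0.01 m/s); the arm keeps its last pose, push and grip.
It fails at once if a bystander is shifted by more than 25 mm (distance of any of tumbler, bottle, blank from where it was at the start of the episode above 0.025 m).
It also fails if it takes over 58 s, if anything falls off the work surface, if the arm or the gripper's body presses on something with over 40 N, if the wrist force passes 120 N, or if a joint passes its speed limit or range.

## Robot

A 7-joint arm with a two-finger parallel gripper is mounted at the origin on the work surface. World frame = base frame: x ahead of the robot, y to its left, z up, the work surface at z = 0. Lengths are in m, angles in rad, forces in N, time in s.
With the tool pointing down it reaches from about 0.425 to 0.875 m from the base axis. Payload 4.7 kg.
Tool frame: the origin (TCP) lies at the very end of the fingers, on their centre line; the grasp point (between the pads) lies 19 mm behind it; z points along the fingers, y is the line along which they close (so a half turn about z gives the same grasp; the last joint's range is limited). The gripper opens to 87 mm and grips with 3 to 60 N. Pads are 19 mm wide; open, the fingers measure 117 mm over their backs; the gripper's body (75 mm by 190 mm) begins 51 mm behind the grasp point.
Start: joints at [1.245, 0.321, -0.07, 1.45, 0.023, 1.371, -0.057], TCP at [0.217, -0.613, 0.223] pointing down, gripper open.
Joint ranges: [-2.86, 2.86], [-0.3, 2.09], [-1.38, 1.24], [0.06, 2.45], [-1.56, 4.7], [0.09, 2.05], [-2.69, 2.69]. Speed limits (rad/s): [2.57, 2.57, 3.14, 3.14, 3.14, 3.14, 3.14].

## Interface

Orientations are given as a rotation vector (axis times angle).
In Python, from bench import ctrl, imaging, ticket gives the robot as it stands.
- The arm moves only by the tool jog_arm, never from a script. Its argument "rows" is text: rows parted by semicolons, each of 7 numbers parted by spaces: the shift along the tool's x, y, z in cm, then the turn, a rotation vector about the tool's x, y, z in rad, then the closure, from -1 (fully open) to 1 (shut), so that 0 is half open. A call has 1 to 5 rows; each row shifts and turns the commanded pose from where the row before left it, along the tool's axes as they then stand; what a row does not reach is not made up. A row lasts 1/8 s, in which the tool goes at most 62.5 mm and 10.7 degrees, less where a joint would pass 70% of its speed; a pose out of reach is approached as far as the arm can. A call with a gripper value outside its range is refused whole. The fingers move at their own pace and stop on an object; "force" is the grip in N (left out, the last holds). Time passes only in rows, so rows that do not move let the fingers close. It gives the time, the measured TCP pose, the force, the opening and the grip force at its end, in the units of the state.
- ctrl.get_state(): the state, without advancing time (a new reading comes with each control period).
- imaging.get_image(name): name is "side" or "top"; returns a dict with "img" (480x640x3 uint8, blue, green, red), "vertical_fov" (degrees; the focal length in pixels is half the picture's height over the tangent of half this angle, whatever the lens; pixels are square), "cx", "cy" (the principal point, pixels), "origin" and "orientation" of the camera in the world. Camera axes: x right, y down, z forward; pixel columns grow to the right and rows downward; lengths in m; the calibration is good to about 2 mm. A picture is of the moment at which its call begins. There is no depth.
- ticket.close_job(): hands the job in; it is judged then, once.
The state is a dict: "time": time; "joint_positions": joint angles; "qd": joint speeds; "joint_torque": joint torques, N m; "position": TCP position; "tool_rot": TCP orientation; "ft_force": force on the tool from outside, world axes, zero at the start; "torque": the same for the moment, N m; "grip_width": opening from 0.0 (shut) to 1.0 (fully open); "grip_force": force on a finger pad.
Only numpy, scipy, OpenCV 4.12 (cv2) and the standard library are available. Lean on these libraries where they do the work, as an engineer would, in place of code of your own. Each camera call takes 0.05 s, during which the arm holds its last target. There are 200 camera calls.

## Working session

There is one attempt and no reset: what is moved stays moved. The work goes in short steps, Python scripts to look and compute and a tool call to move; the robot and the scene stay as the last step left them, time stands still between calls to the robot, and variables do not carry over. Pictures are saved under pics/ and viewed, at most 10 in all, crops included, and the job is handed in when it is done.

Besides the shell and the picture viewer there is one more tool, called after ">>>" as a command line: name --argument value ..., lists and objects as JSON in quotes. jog_arm: Moves the arm, as the interface text tells. Its arguments: {"type":"object","properties":{"rows":{"type":"string"},"force":{"type":"number"}},"required":["rows"]}

```bash
mkdir -p pics; cat > h.py <<'E'
import numpy as np, cv2
from scipy.spatial.transform import Rotation as R
from bench import ctrl, imaging, ticket
def shot(name, f=None):
    d=imaging.get_image(name)
    if f: cv2.imwrite('pics/'+f,d['img'])
    return d
def cam(d):
    o=np.array(d['orientation'],float)
    M=o if o.shape==(3,3) else (R.from_rotvec(o).as_matrix() if o.size==3 else R.from_quat(o).as_matrix())
    f=d['img'].shape[0]/2/np.tan(np.radians(d['vertical_fov'])/2)
    return np.array(d['origin'],float),M,f
def ray(d,u,v,z):
    o,M,f=cam(d); r=M@np.array([(u-d['cx'])/f,(v-d['cy'])/f,1]); return o+r*(z-o[2])/r[2]
def proj(d,p):
    o,M,f=cam(d); c=M.T@(np.array(p)-o); return c[:2]/c[2]*f+[d['cx'],d['cy']]
E
python3 - <<'E'
from h import *
for n in('top','side'):
    d=shot(n,n+'1.png'); print({k:v for k,v in d.items() if k!='img'})
    import pickle; pickle.dump(d,open(n+'1.pkl','wb'))
print(ctrl.get_state())
E
```

```text
{'vertical_fov': 57.89514067088543, 'cx': 323.88859582080585, 'cy': 248.83851003164446, 'origin': array([ 0.54984782, -0.00565764,  0.92293246]), 'orientation': array([-2.16211658,  2.16156456, -0.03869987])}
{'vertical_fov': 42.09066708901417, 'cx': 319.5404152526655, 'cy': 232.38567147799654, 'origin': array([ 0.33062823, -0.77631339,  1.09920814]), 'orientation': array([-2.40984185,  0.46122371, -0.15952701])}
{'time': 0.1, 'joint_positions': array([ 1.24512106,  0.32171393, -0.07007524,  1.45156987,  0.02265665,
        1.3707914 , -0.05689862]), 'qd': array([ 0.00014018, -0.00194648, -0.001348  , -0.00382984,  0.00024927,
       -0.00134726, -0.00100318]), 'joint_torque': array([ 3.99181072e-04, -4.92568767e+01, -4.05565482e-01, -3.13396204e+01,
       -6.40170439e-02,  3.94791516e-02,  4.07672189e-05]), 'position': array([ 0.2163919 , -0.61239387,  0.22158505]), 'tool_rot': array([-3.09474069e+00, -5.30926191e-01,  6.84841394e-04]), 'ft_force': array([-0.1236428 ,  0.45989346,  0.32309349]), 'torque': array([ 0.05457046,  0.0347737 , -0.01484049]), 'grip_force': 0.0, 'grip_width': 1.0002925830295082}
```

View pics/top1.png

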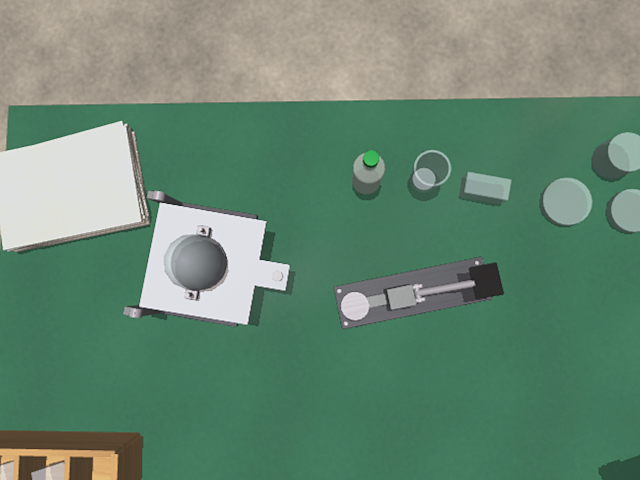

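View pics/side1.png

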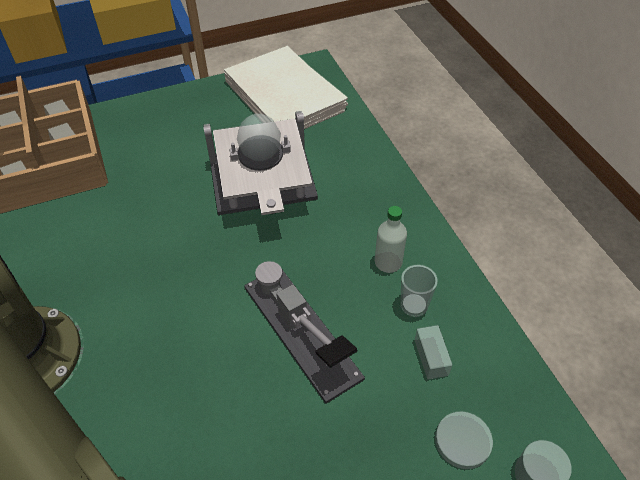

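Top view: saddle at about (355,306), block top (401,297), handle pad (486,280), boss (278,276). Side view: saddle (268,271), block top (291,299), boss (271,203). The bystanders lie at +x of the jack.

```bash
python3 - <<'E'
from h import *; import pickle
T=pickle.load(open('top1.pkl','rb'));S=pickle.load(open('side1.pkl','rb'))
np.set_printoptions(precision=4,suppress=True)
for n,t,s,z in(('saddle',(355,306),(268,270),.065),('block',(401.5,296.5),(291,298),.085),('boss',(277.5,276),(271,203),.104),('pad',(486,280),(337,350),.11)):
    print(n,ray(T,*t,z),ray(S,*s,z))
# plate corners (top surface) in top view: tab side near z~.1, hinge side z~.12
for p,z in(((266,220),.106),((247,324),.106),((160,204),.124),((141,307),.124),((290,263),.098),((285,291),.098)): print(ray(T,*p,z))
# jack base corners
for p in((334,287),(346,328),(480,257),(500,296)): print('base',ray(T,*p,.012))
for p in((374,180),(424,180),(487,187)): print('by',ray(T,*p,.02))
img=T['img']; c=cv2.resize(img[190:340,130:510],None,fx=2,fy=2,interpolation=cv2.INTER_CUBIC); cv2.imwrite('pics/crop1.png',c)
E
```

```text
saddle [ 0.504  -0.0311  0.065 ] [ 0.5066 -0.0272  0.065 ]
block [ 0.5234 -0.1191  0.085 ] [ 0.5233 -0.1224  0.085 ]
boss [0.5619 0.1163 0.104 ] [0.5631 0.1127 0.104 ]
pad [ 0.5549 -0.2707  0.11  ] [ 0.557  -0.2734  0.11  ]
[0.6686 0.1392 0.106 ]
[0.4717 0.1727 0.106 ]
[0.6973 0.3383 0.124 ]
[0.5036 0.3682 0.124 ]
[0.5868 0.0934 0.098 ]
[0.5335 0.1026 0.098 ]
base [0.5404 0.011  0.012 ]
base [ 0.4557 -0.0139  0.012 ]
base [ 0.603  -0.2917  0.012 ]
base [ 0.5227 -0.3302  0.012 ]
by [ 0.765  -0.0733  0.02  ]
by [ 0.7642 -0.1777  0.02  ]
by [ 0.7483 -0.3073  0.02  ]
```

View pics/crop1.png

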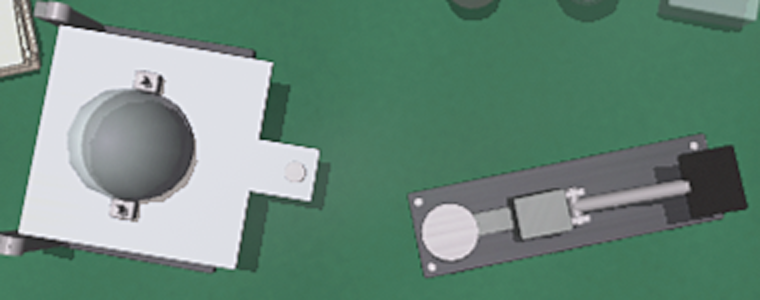

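The two cameras agree to about 4 mm. That puts the jack block at about (0.523,-0.1205) with heading 101.7°, and the boss at about (0.5625,0.1145). I'm moving above the block now.

>>> jog_arm --rows "4.5 -3.6 0 0 0 0 -1;4.5 -3.6 0 0 0 0 -1;4.5 -3.6 0 0 0 0 -1;4.5 -3.6 0 0 0 0 -1;4.5 -3.6 0 0 0 0 -1" --force 50

```text
time: 0.72
position: [0.3694, -0.3663, 0.2223]
tool_rot: [-3.096, -0.531, 0.0]
ft_force: [0.2, 0.2, 0.3]
grip_width: 1.001
grip_force: 0.0
```

>>> jog_arm --rows "4.5 -3.6 0 0 0 0 -1;4.5 -3.6 0 0 0 0 -1;4.5 -3.6 0 0 0 0 -1;4.5 -3.6 0 0 0 0 -1;4.5 -3.6 0 0 0 0 -1"

```text
time: 1.35
position: [0.5214, -0.1219, 0.2224]
tool_rot: [3.096, 0.531, -0.0]
ft_force: [-0.1, -0.6, -1.0]
grip_width: 1.001
grip_force: 0.0
```

>>> jog_arm --rows "0 0 0 0 0 -0.18 -1;0 0 0 0 0 -0.18 -1;0 0 0 0 0 -0.18 -1;0 0 0 0 0 -0.18 -1;0 0 0 0 0 -0.18 -1"

```text
time: 1.98
position: [0.5206, -0.1234, 0.2221]
tool_rot: [-2.551, -1.832, 0.001]
ft_force: [-0.0, -0.3, -0.3]
grip_width: 1.003
grip_force: 0.0
```

>>> jog_arm --rows "0 0 0 0 0 -0.18 -1;0 0 0 0 0 -0.18 -1;0 0 0 0 0 -0.175 -1;0 0 0 0 0 0 -1;0 0 0 0 0 0 -1"

```text
time: 2.6
position: [0.5207, -0.1235, 0.2223]
tool_rot: [-1.987, -2.433, 0.0]
ft_force: [-0.0, 0.3, 0.6]
grip_width: 1.003
grip_force: 0.0
```

>>> jog_arm --rows "0.2 0.3 4 0 0 0 -1;0 0 4 0 0 0 -1;0 0 4 0 0 0 -1;0 0 4 0 0 0 -1;0 0 2 0 0 0 -1"

```text
time: 3.22
position: [0.5218, -0.1206, 0.0401]
tool_rot: [-1.984, -2.431, 0.002]
ft_force: [-0.6, 0.5, -0.0]
grip_width: 1.0
grip_force: 0.0
```

>>> jog_arm --rows "0 0 0 0 0 0 1;0 0 0 0 0 0 1;0 0 0 0 0 0 1;0 0 0 0 0 0 1;0 0 0 0 0 0 1" --force 55

```text
time: 3.85
position: [0.5237, -0.1211, 0.043]
tool_rot: [1.983, 2.435, 0.0]
ft_force: [-0.7, 1.5, -0.1]
grip_width: 0.518
grip_force: 0.0
```

>>> jog_arm --rows "0 0 0 0 0 0 1;0 0 0 0 0 0 1;0 0 -0.2 0 0 0 1;0 0 -0.3 0 0 0 1;0 0 0 0 0 0 1"

```text
time: 4.47
position: [0.5226, -0.1208, 0.0469]
tool_rot: [-1.983, -2.435, 0.001]
ft_force: [-0.5, -1.1, -7.6]
grip_width: 0.457
grip_force: 55.0
```

```bash
python3 - <<'E'
from h import *
import pickle
a=shot('top'); b=shot('side')
pickle.dump((a,b),open('g.pkl','wb'))
cv2.imwrite('pics/g.png',np.hstack([cv2.resize(a['img'][200:350,240:510],(540,300)),cv2.resize(b['img'][180:420,200:400],(250,300))]))
E
```

```text
(no output)
```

View pics/g.png

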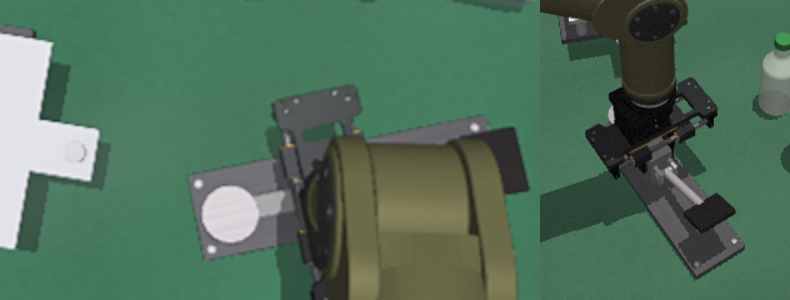

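The jack is held (7.6 N of weight on the wrist). The saddle shows at about (355,307) and the boss at (277.5,276) in the top view. I'm carrying it most of the way.

>>> jog_arm --rows "1.5 1 0 0 0 0 1;2 1.4 0 0 0 0 1;2 1.4 0 0 0 0 1;1.5 1 0 0 0 0 1;0.5 0.4 0 0 0 0 1"

```text
time: 5.2
position: [0.5593, -0.0355, 0.0474]
tool_rot: [-1.981, -2.438, -0.0]
ft_force: [0.0, -0.2, -7.2]
grip_width: 0.458
grip_force: 55.0
```

>>> jog_arm --rows "0 0 0 0 0 0 1;0 0 0 0 0 0 1"

```text
time: 5.45
position: [0.5587, -0.0384, 0.0473]
tool_rot: [1.985, 2.435, -0.002]
ft_force: [-0.3, -0.5, -7.1]
grip_width: 0.458
grip_force: 55.0
```

```bash
python3 - <<'E'
from h import *
import pickle
a=shot('top'); b=shot('side')
pickle.dump((a,b),open('g2.pkl','wb'))
cv2.imwrite('pics/g2.png',np.hstack([cv2.resize(a['img'][220:340,240:400],(480,360),interpolation=2),cv2.resize(b['img'][170:290,220:320],(300,360),interpolation=2)]))
E
```

```text
(no output)
```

View pics/g2.png

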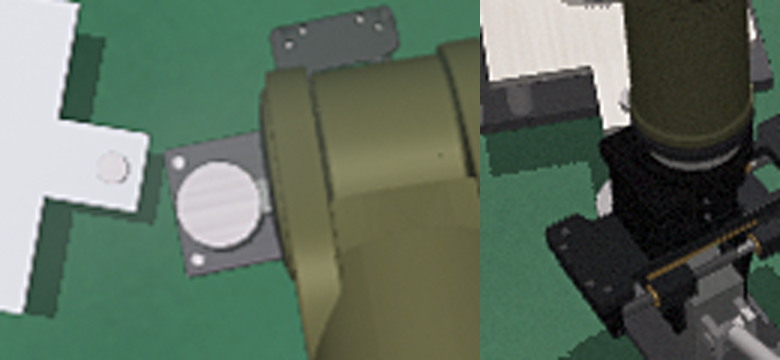

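In the top view the saddle is at (312.7,288.3) and the boss at (277.3,275.7). The side camera is blocked by the arm.

```bash
python3 - <<'E'
from h import *; import pickle
a,b=pickle.load(open('g2.pkl','rb'))
s=ray(a,312.7,288.3,.0695);p=ray(a,277.3,275.7,.104);print(s,p,p-s)
st=ctrl.get_state();P=np.array(st['position']);M=R.from_rotvec(st['tool_rot']).as_matrix()
print(P,s-P,'pred',P+M@[.09,0,0]); d=(p-s);d[2]=0
print('tool',M.T@d,'using pred',M.T@((p-(P+M@[.09,0,0]))*[1,1,0]), 'n', M[:,2])
E
```

```text
[0.53834541 0.05172775 0.0695    ] [0.56241668 0.11667694 0.104     ] [0.02407127 0.0649492  0.0345    ]
[ 0.55884534 -0.03820056  0.04742702] [-0.02049993  0.08992831  0.02207298] pred [0.54075484 0.04996252 0.04736775]
tool [ 5.87851163e-02  3.66351004e-02 -6.02156314e-05] using pred [ 6.09986183e-02  3.46296704e-02 -6.04964820e-05] n [-4.42518622e-04 -7.63114083e-04 -9.99999611e-01]
```

>>> jog_arm --rows "1.2 0.8 0 0 0 0 1;1.5 0.9 0 0 0 0 1;1.5 0.9 0 0 0 0 1;1 0.7 0 0 0 0 1;0.5 0.3 0 0 0 0 1"

```text
time: 6.18
position: [0.5832, 0.0278, 0.0475]
tool_rot: [-1.981, -2.438, -0.001]
ft_force: [0.5, -0.6, -7.2]
grip_width: 0.453
grip_force: 55.0
```

>>> jog_arm --rows "0 0 0 0 0 0 1;0 0 0 0 0 0 1;0 0 0.3 0 0 0 1;0 0 0.2 0 0 0 1;0 0 0 0 0 0 1"

```text
time: 6.8
position: [0.5827, 0.0255, 0.043]
tool_rot: [1.984, 2.435, -0.002]
ft_force: [-2.9, -2.1, -1.7]
grip_width: 0.458
grip_force: 55.0
```

```bash
python3 - <<'E'
from h import *
import pickle
a=shot('top')
pickle.dump(a,open('g3.pkl','wb'))
cv2.imwrite('pics/g3.png',cv2.resize(a['img'][220:340,220:380],(640,480),interpolation=2))
st=ctrl.get_state();P=np.array(st['position']);M=R.from_rotvec(st['tool_rot']).as_matrix();print(P,P+M@[.09,.002,0],st['ft_force'],R.from_rotvec(st['tool_rot']).as_matrix()[:,2])
E
```

```text
[0.58274677 0.02545554 0.04294974] [0.56653273 0.11400551 0.04286254] [-3.98809564 -1.16904964 -0.9602978 ] [-3.37726100e-04 -1.04658772e-03 -9.99999395e-01]
```

View pics/g3.png

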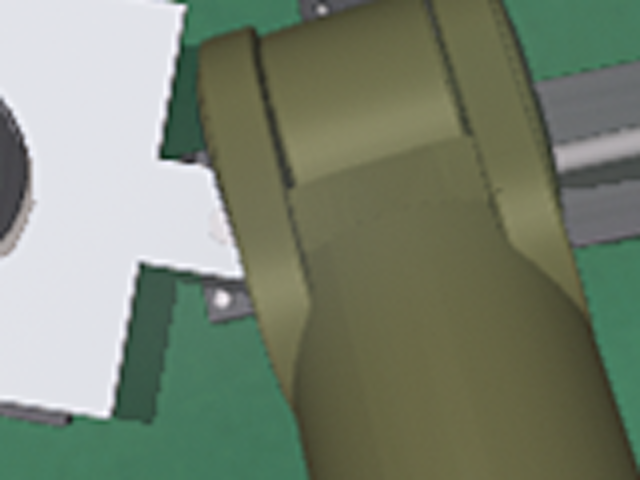

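>>> jog_arm --rows "0 0 0 0 0 0 -1;0 0 0 0 0 0 -1;0 0 0 0 0 0 -1;0 0 0 0 0 0 -1;0 0 -2 0 0 0 -1"

```text
time: 7.48
position: [0.5815, 0.0261, 0.0618]
tool_rot: [-1.982, -2.434, 0.003]
ft_force: [0.3, -0.8, 0.2]
grip_width: 0.932
grip_force: 0.0
```

>>> jog_arm --rows "0 0 -3 0 0 0 -1;0 0 -5 0 0 0 -1;0 0 -5 0 0 0 -1;-4 0 0 0 0 0 1;-4 0 0 0 0 0 1"

```text
time: 8.1
position: [0.6001, -0.0524, 0.1955]
tool_rot: [1.979, 2.435, 0.003]
ft_force: [-0.1, 1.1, -0.9]
grip_width: 0.853
grip_force: 0.0
```

>>> jog_arm --rows "-4 0 0 0 0 0 1;-4 0 0 0 0 0 1;0 0 0 0 0 0 1;0 0 0 0 0 0 1;0 0 0 0 0 0 1"

```text
time: 8.72
position: [0.6154, -0.1286, 0.1933]
tool_rot: [1.98, 2.438, 0.001]
ft_force: [-0.2, -0.2, -0.7]
grip_width: 0.288
grip_force: 0.0
```

```bash
python3 - <<'E'
from h import *
import pickle
a=shot('top');b=shot('side')
pickle.dump((a,b),open('g4.pkl','wb'))
cv2.imwrite('pics/g4.png',np.hstack([cv2.resize(a['img'][230:330,240:360],(480,400),interpolation=2),cv2.resize(b['img'][170:270,230:310],(320,400),interpolation=2)]))
E
```

```text
(no output)
```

View pics/g4.png

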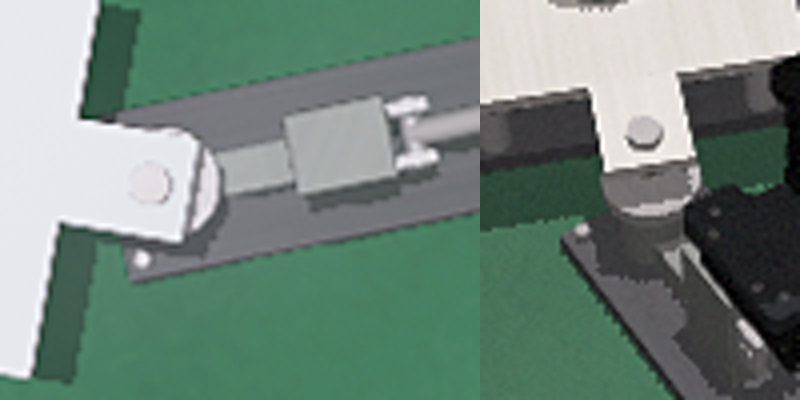

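The saddle pokes out past the tab end by a bit, and the block top centre is at (325,266.5) in the top view. In the side view the saddle spans u of about 260.8 to 285, with its rim bottom at v of about 224. The boss is at (271,203.5).

```bash
python3 - <<'E'
from h import *; import pickle
a,b=pickle.load(open('g4.pkl','rb'))
np.set_printoptions(precision=4,suppress=True)
print('block',ray(a,325.1,266.5,.085), 'saddle from block',ray(a,325.1,266.5,.085)+.09*np.array([-.203,.979,0]))
th=np.linspace(0,2*np.pi,100)
def circ(d,c): 
    q=np.array([proj(d,[c[0]+.028*np.cos(t),c[1]+.028*np.sin(t),.065]) for t in th]); return q
for c in((.5665,.114),(.5625,.110),(.5625,.116),(.5625,.105)):
    A=circ(a,c);B=circ(b,c)
    print(c,'top umax %.1f vmin %.1f'%(A[:,0].max(),A[:,1].min()),'side u %.1f %.1f vmax %.1f'%(B[:,0].min(),B[:,0].max(),B[:,1].max()))
print('obs top 294.75 262 side 260.75 285 224.2')
print('boss',ray(a,240+150/4,230+183/4,.1035),ray(b,271,203.5,.1035))
E
```

```text
block [0.5806 0.0268 0.085 ] saddle from block [0.5623 0.115  0.085 ]
(0.5665, 0.114) top umax 295.6 vmin 259.8 side u 260.7 286.1 vmax 223.7
(0.5625, 0.11) top umax 297.6 vmin 261.9 side u 259.6 285.0 vmax 225.5
(0.5625, 0.116) top umax 294.6 vmin 261.9 side u 258.7 284.0 vmax 223.6
(0.5625, 0.105) top umax 300.2 vmin 261.9 side u 260.3 285.7 vmax 227.1
obs top 294.75 262 side 260.75 285 224.2
boss [0.5623 0.1164 0.1035] [0.5628 0.1118 0.1035]
```

The saddle is centred to within about 3 mm in both views. Next is the trial press on the handle pad.

>>> jog_arm --rows "0 0 2 0 0 0 1;0 0 2 0 0 0 1;0 0 2 0 0 0 1;0 0 1 0 0 0 1;0 0 0 0 0 0 1"

```text
time: 9.45
position: [0.6146, -0.1304, 0.1212]
tool_rot: [-1.982, -2.435, 0.001]
ft_force: [0.5, -0.2, 0.1]
grip_width: 0.006
grip_force: 0.0
```

>>> jog_arm --rows "0 0 1 0 0 0 1;0 0 1 0 0 0 1;0 0 1 0 0 0 1;0 0 1 0 0 0 1;0 0 0 0 0 0 1"

```text
time: 10.07
position: [0.6164, -0.1327, 0.0831]
tool_rot: [1.983, 2.432, -0.001]
ft_force: [0.5, -2.6, 6.0]
grip_width: 0.004
grip_force: 2.9
```

>>> jog_arm --rows "0 0 1 0 0 0 1;0 0 1 0 0 0 1;0 0 0 0 0 0 1;0 0 0 0 0 0 1"

```text
time: 10.58
position: [0.6165, -0.134, 0.0638]
tool_rot: [1.983, 2.43, -0.002]
ft_force: [0.8, -4.8, 6.7]
grip_width: 0.004
grip_force: 3.5
```

>>> jog_arm --rows "-0.4 0 0.2 0 0 0 1;-0.2 0 0.3 0 0 0 1;0 0 0 0 0 0 1;0 0 0 0 0 0 1"

```text
time: 11.08
position: [0.6166, -0.1344, 0.0597]
tool_rot: [-1.982, -2.436, -0.001]
ft_force: [-4.9, 3.5, 15.7]
grip_width: 0.006
grip_force: 7.8
```

```bash
python3 - <<'E'
from h import *
import pickle
a=shot('top');b=shot('side')
pickle.dump((a,b),open('g5.pkl','wb'))
cv2.imwrite('pics/g5.png',np.hstack([cv2.resize(a['img'][230:330,240:360],(480,400),interpolation=2),cv2.resize(b['img'][170:270,230:310],(320,400),interpolation=2)]))
E
```

```text
(no output)
```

View pics/g5.png

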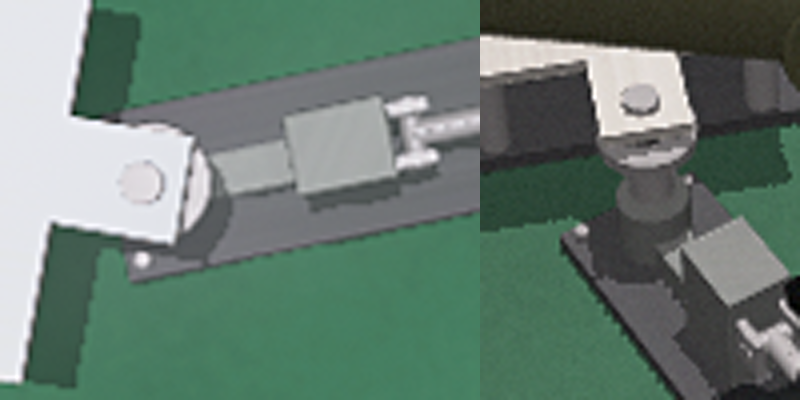

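The handle is fully down (the pad force rose to about 16 N at the stop), the plate is raised, and the block has not moved from its pixels. Now I let the handle come up.

>>> jog_arm --rows "0.2 0 -1.2 0 0 0 1;0.2 0 -1.5 0 0 0 1;0.2 0 -1.5 0 0 0 1;0 0 -1.5 0 0 0 1;0 0 -2 0 0 0 1"

```text
time: 11.8
position: [0.6145, -0.1312, 0.1348]
tool_rot: [-1.984, -2.435, 0.002]
ft_force: [0.8, 0.0, 1.0]
grip_width: 0.006
grip_force: 0.0
```

>>> jog_arm --rows "0 0 0 0 0 0 1;0 0 0 0 0 0 1;0 0 0 0 0 0 1;0 0 0 0 0 0 1;0 0 0 0 0 0 1"

```text
time: 12.42
position: [0.6151, -0.1304, 0.1342]
tool_rot: [-1.983, -2.436, 0.0]
ft_force: [0.1, 0.6, 0.7]
grip_width: 0.001
grip_force: 0.0
```

>>> jog_arm --rows "0 0 0 0 0 0 1;0 0 0 0 0 0 1;0 0 0 0 0 0 1;0 0 0 0 0 0 1;0 0 0 0 0 0 1"

```text
time: 13.05
position: [0.6153, -0.1305, 0.1345]
tool_rot: [1.984, 2.436, -0.0]
ft_force: [0.4, 0.9, -0.6]
grip_width: 0.004
grip_force: 0.0
```

>>> jog_arm --rows "0 0 0 0 0 0 1;0 0 0 0 0 0 1;0 0 0 0 0 0 1;0 0 0 0 0 0 1;0 0 0 0 0 0 1"

```text
time: 13.68
position: [0.6153, -0.1305, 0.1345]
tool_rot: [-1.984, -2.436, 0.0]
ft_force: [0.7, 0.3, -0.1]
grip_width: 0.007
grip_force: 0.0
```

```bash
python3 - <<'E'
from h import *
a=shot('top');b=shot('side')
cv2.imwrite('pics/g6.png',np.hstack([cv2.resize(a['img'][230:330,240:360],(480,400),interpolation=2),cv2.resize(b['img'][170:270,230:310],(320,400),interpolation=2)]))
E
```

```text
(no output)
```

View pics/g6.png

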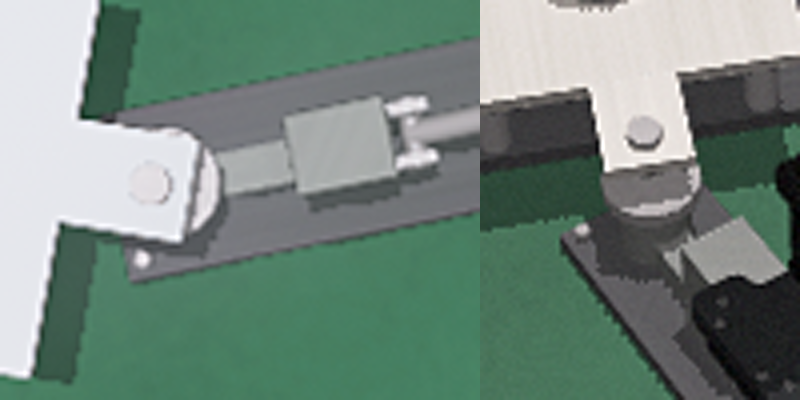

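The handle is up and the jack and plate look as they did before the stroke. Pressing again for the final lift.

>>> jog_arm --rows "0 0 1.5 0 0 0 1;0 0 1 0 0 0 1;0 0 1 0 0 0 1;0 0 1 0 0 0 1;-0.1 0 1 0 0 0 1"

```text
time: 14.4
position: [0.6164, -0.1345, 0.0805]
tool_rot: [1.983, 2.431, -0.003]
ft_force: [-0.3, -4.8, 9.2]
grip_width: 0.007
grip_force: 3.9
```

>>> jog_arm --rows "-0.2 0 1 0 0 0 1;-0.1 0 0.5 0 0 0 1;0 0 0.4 0 0 0 1;0 0 0.2 0 0 0 1;0 0 0 0 0 0 1"

```text
time: 15.02
position: [0.6168, -0.1368, 0.0601]
tool_rot: [1.983, 2.432, -0.003]
ft_force: [-1.8, -3.8, 10.3]
grip_width: 0.004
grip_force: 5.4
```

>>> jog_arm --rows "0 0 0 0 0 0 1;0 0 0 0 0 0 1;0 0 0 0 0 0 1;0 0 0 0 0 0 1;0 0 0 0 0 0 1"

```text
time: 15.65
position: [0.6169, -0.1369, 0.0601]
tool_rot: [1.983, 2.432, -0.002]
ft_force: [-1.5, -3.7, 10.6]
grip_width: 0.003
grip_force: 5.4
```

```bash
python3 - <<'E'
from h import *; import pickle
a=shot('top');b=shot('side'); A,B=pickle.load(open('g5.pkl','rb'))
f=lambda i:cv2.resize(i,(480,400),interpolation=2)
# compare with the trial-stroke picture around saddle/block/tab
for n,p,q,s in(('top',a,A,np.s_[230:330,220:350]),('side',b,B,np.s_[185:260,240:290])):
    sh=cv2.phaseCorrelate(*[cv2.cvtColor(x['img'][s],6).astype(np.float32) for x in(q,p)]);print(n,sh,np.abs(p['img'][s].astype(int)-q['img'][s]).mean())
cv2.imwrite('pics/g7.png',b['img'][100:460,180:560])
E
```

```text
top ((0.4914467776614089, -0.011389186262064754), 0.9825501723112884) 0.6104615384615385
side ((-0.024768381021498698, 0.6149382181474152), 0.9863321093241374) 2.739288888888889
```

View pics/g7.png

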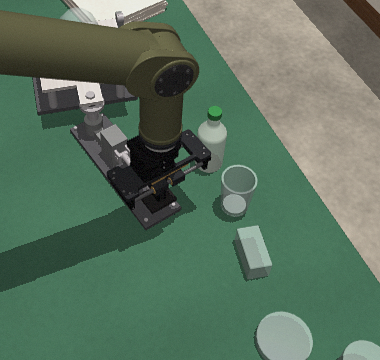

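>>> jog_arm --rows "0 0 0.3 0 0 0 1;0 0 0 0 0 0 1;0 0 0 0 0 0 1;0 0 0 0 0 0 1;0 0 0 0 0 0 1"

```text
time: 16.38
position: [0.6169, -0.1368, 0.0594]
tool_rot: [1.983, 2.431, -0.004]
ft_force: [-7.5, -2.6, 23.4]
grip_width: 0.001
grip_force: 11.3
```

```bash
python3 - <<'E'
from h import *; import pickle
a=shot('top');A,B=pickle.load(open('g5.pkl','rb')); C,_=pickle.load(open('g4.pkl','rb'))
g=lambda x,s:cv2.cvtColor(x['img'][s],6).astype(np.float32)
for n,s,Q in(('tab',np.s_[230:330,220:292],A),('block',np.s_[245:290,305:345],A),('block vs before',np.s_[245:290,308:338],C)):
    print(n,cv2.phaseCorrelate(g(Q,s),g(a,s)))
E
```

```text
tab ((0.0051683138989702115, 0.014248973521837627), 0.9973823477162255)
block ((0.05270972288744602, 0.46126738077819596), 0.9992195938693152)
block vs before ((0.021097901275364705, 0.47839848391874185), 0.9944483015272353)
```

```bash
python3 -c "
from bench import ticket
print(ticket.close_job())"
```

```text
the job is handed in; nothing more can be done
None
```

I handed the job in with the arm holding the handle at its stop after one trial stroke, the plate lifted on the jack alone, the saddle about 3 mm from the pad's centre, and the tumbler, bottle and blank untouched; no verdict was shown.

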